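# Clear the strongbox lid and hold its lock open

### The arm

A 6-joint arm with a two-finger parallel gripper is mounted at the origin on the work surface. World frame = base frame: x ahead of the robot, y to its left, z up, the work surface at z = 0. Lengths are in m, angles in degrees, forces in N, time in s.
With the tool pointing down it reaches from about 0.3 to 0.75 m from the base axis. Payload 8.5 kg.
Tool frame: the origin (TCP) lies midway between the tips of the shut fingers; the grasp point (between the pads) lies 19 mm behind it; z points along the fingers, y is the line along which they close (so a half turn about z gives the same grasp; the last joint's range is limited). The gripper opens to 88 mm and grips with 3 to 60 N. Pads are 18 mm wide; open, the fingers measure 123 mm over their backs; the gripper's body (75 mm by 187 mm) begins 45 mm behind the grasp point.
Start: joints at [-86.362, 21.807, 74.336, -0, 83.858, -12.336], TCP at [0.151, -0.529, 0.239] pointing down, gripper open.
Joint ranges: [-178.18, 178.18], [-50.72, 133.34], [12.68, 142.11], [-81.47, 261.47], [9.98, 163.14], [-165.26, 165.26]. Speed limits (degrees/s): [136.94, 136.94, 180, 180, 180, 180].

### API

Orientations are given as a 3x3 rotation matrix whose columns are the frame's x, y, z axes.
In Python, from workcell import bot gives the robot as it stands.
- The arm moves only by the shell command python3 nudge.py 'ROWS' [FORCE]. ROWS is a JSON object whose key "rows" holds a list of rows, 1 to 10 of them, each of 7 numbers: dx, dy, dz in a scale on which 1.0 is 0.5 m, then a rotation vector rx, ry, rz in normalised numbers (1 is pi rad), then the opening from 0.0 (shut) to 1.0 (fully open); each row shifts and turns the commanded pose from where the row before left it, along the tool's axes as they then stand; what a row does not reach is not made up. A row lasts 1/12 s, in which the tool goes at most 0.0417 m and 7.16 degrees, less where a joint would pass 70% of its speed; a pose out of reach is approached as far as the arm can. The fingers move at their own pace and stop on an object; FORCE is the grip in N (left out, the last holds). Time passes only in rows, so rows that do not move let the fingers close. It prints the time, the measured TCP pose, the force, the opening and the grip force at its end. Input that does not fit is refused with a message, and nothing moves.
- bot.read_state(): the state, without advancing time (a new reading comes with each control period).
- bot.get_image(name): name is "side" or "top" or "wrist"; returns the picture (480x640x3 uint8, red, green, blue); there is no depth.
- bot.calibration(name): a dict with "fx", "fy", "cx", "cy" (pixels), "origin" and "attitude" of the camera in the world. Camera axes: x right, y up, looking along -z (the intrinsics and any distortion apply to the point x, -y, -z); pixel columns grow to the right and rows downward; lengths in m; the calibration is good to about 2 mm. The wrist camera is an equidistant fisheye: a pixel r from the principal point sees the ray r / f radians off the axis. A picture is of the moment at which its call begins: read the wrist's pose just before it. calibration takes no time and is no camera call; for the wrist camera it gives the pose at the moment of the call.
- bot.sign_off(): hands the job in; it is judged then, once.
The state is a dict: "t": time; "qpos": joint angles; "qd": joint speeds; "joint_efforts": joint torques, N m; "position": TCP position; "tool_rot": TCP orientation; "force": force on the tool from outside, world axes, zero at the start; "wrist_torque": the same for the moment, N m; "gripper_width": opening from 0.0 (shut) to 1.0 (fully open); "finger_force": force on a finger pad.
Only numpy, scipy, OpenCV 4.12 (cv2) and the standard library are available. Lean on these libraries where they do the work, as an engineer would, in place of code of your own. Each camera call takes 0.05 s, during which the arm holds its last target. There are 200 camera calls.

### The job

Lift the yellow hand lantern off the lid of the green strongbox by its handle and set it down upright on the bench beside the box. Then take the red-headed key out of the wooden block, work it past the sticky pins all the way into the lock in the lid, and turn it a quarter turn clockwise to its stop. Finish still gripping the key and holding it turned against the lock's spring, so that the latch stays drawn back for the lid to be opened; leave the other keys and everything else standing where they are.

Things in the scene. Friction and masses are not known exactly. Their poses are not given: they have to be found in the camera images.
- strongbox: Green steel strongbox, 220 (x, front to back) by 300 (y) by 110 mm high, bolted down; origin under its centre, front to -x; flat lid, top at 110 mm, stays shut. In its lock two pairs of sticky side pins stop the blade some 9 and 16 mm in: there press on with about 10 N while rocking the key 0.4 rad clockwise and back, until it drops past; a sprung tumbler resists the last 5 mm with up to 10 N.
- lock_face (a point): Centre of the keyway mouth, on the lock's round brass face (22 mm across, steel rosette 38 mm), 114 mm above the bench, 4 mm above the lid; axes as the strongbox. The keyway goes straight down, 11 by 5.2 mm with rounded lips, long side along x at rest. The key goes in 26 mm, until its shoulder meets the face, either way round.
- lock_plug (a joint): Angle of the lock plug: 0 at rest, grows clockwise seen from above, stop at 1.57 rad. Until the key is home (under 1.5 mm to go) it turns only some 0.3 rad. A spring turns it back, 0.03 N m at rest to 0.11 N m at the stop. The blade has about 0.15 rad of play in the keyway, so the hand must turn that much further than the plug. The plug draws the latch back.
- key_red: The key to use. Red head 32 (x) by 10 (y) by 36 mm high, flat sides; below it a flat blade 26 mm long, 10 (x) by 4 mm (y), tapered over its last 3 mm. 30 g. Origin at the shoulder (underside of the head) on the blade's axis, z up. Stands blade down in the key block, shoulder 89 mm above the bench. Grip the flat faces (closing along y) 25 mm above the shoulder, so the fingertips clear the lock.
- key_blue: Key of the same shape with a blue head, in another hole of the block; leave it.
- key_black: Key of the same shape with a black head, in another hole of the block; leave it.
- key_block: Offcut of pine post, 160 (x) by 89 (y) by 89 mm high, fixed to the bench; origin at the centre of its underside. Three key holes along its x at -50, 0 and +50 mm, each 12.4 by 6.4 mm and 32 mm deep; the keys' flat faces look along its y.
- lantern: Yellow LED hand lantern, about 0.55 kg, on the strongbox lid behind the lock. Body 100 (x) by 76 (y) by 72 mm high; round black lamp head sticks out in front to x = +68 mm. Origin under its centre, z up. Handle: straight black bar along x, 22 mm wide (y), 16 mm thick, its middle 118 mm above the origin, free between its posts for x from -36 to +36 mm, 38 mm of air under it.
- jar_a: Amber preserving jar, 76 mm across, 130 mm high, loose; leave it.
- jar_b: Green preserving jar, 76 mm across, 130 mm high, loose; leave it.
- tin: Blue and steel tin, 100 mm across, 120 mm high, loose; leave it.
- carton: Small cardboard carton 110 by 80 by 90 mm high, loose; leave it.
- hammer: Hammer lying on the bench at the left, 0.26 m long along its x; leave it.

How it is judged (in metres and radians):
On the way, in this order (a step that is already met when the one before it is completed fails the run):
1. the lantern stands upright on the bench beside the strongbox, let go (height (world z) of lantern below 0.008 m and angle between lantern's own z axis and vertical below 0.1 rad and contact force between the fingers and lantern below 0.1 N and linear speed of lantern below 0.05 m/s and horizontal distance between lantern and strongbox below 0.45 m), for 0.2 s.
2. the red key is fully home in the lock, not yet turned (z of key_red in the frame of lock_face below 0.0025 m and horizontal distance between key_red and lock_face below 0.003 m and angle between key_red's own z axis and vertical below 0.12 rad and value of joint lock_plug below 0.5 rad), for 0.1 s.
3. the key is turned a quarter clockwise and held there by the gripper (value of joint lock_plug above 1.3 rad and z of key_red in the frame of lock_face below 0.005 m and contact force between the fingers and key_red above 1 N), for 0.5 s.
At the end, for the whole second after the job is handed in: Gripper holds the red key in the lock (within 5 mm of home, 4 mm of its axis), plug at 1.3 rad or more through the last second; lantern upright (0.1 rad) on the bench within 0.45 m of the strongbox's centre; other keys within 20 mm, other loose things within 30 mm of their starts (all of step 3 and horizontal distance between key_red and lock_face below 0.004 m and height (world z) of lantern below 0.008 m and angle between lantern's own z axis and vertical below 0.1 rad and linear speed of lantern below 0.05 m/s and horizontal distance between lantern and strongbox below 0.45 m and contact force between the arm and lantern below 0.1 N and distance of each of key_blue, key_black from where it was at the start of the episode below 0.02 m and distance of each of jar_a, jar_b, tin, carton, hammer from where it was at the start of the episode below 0.03 m); the arm keeps its last pose, push and grip.
It fails at once if the lantern is tipped over (angle between lantern's own z axis and vertical above 0.6 rad).
It fails at once if the lantern is dropped or knocked off the lid instead of being set down by hand (height (world z) of lantern between 0.03 and 0.09 m and contact force between the fingers and lantern below 0.05 N).
It fails at once if another key is pulled out or disturbed (distance of any of key_blue, key_black from where it was at the start of the episode above 0.02 m).
It fails at once if a jar, the tin, the carton or the hammer is disturbed (distance of any of jar_a, jar_b, tin, carton, hammer from where it was at the start of the episode above 0.03 m).
It also fails if it takes over 67 s, if anything falls off the work surface, if the arm or the gripper's body presses on something with over 40 N, if the wrist force passes 120 N, or if a joint passes its speed limit or range.

## Working session

There is one attempt and no reset: what is moved stays moved. The work goes in short steps, Python scripts to look and compute and a shell command to move; the robot and the scene stay as the last step left them, time stands still between calls to the robot, and variables do not carry over. Pictures are saved under pics/ and viewed, at most 10 in all, crops included, and the job is handed in when it is done.

```bash
ls; mkdir -p pics
python3 - <<'E'
from workcell import bot
import cv2,numpy as np
s=bot.read_state();print(s)
for n in ["top","side","wrist"]:
    c=bot.calibration(n);print(n,c)
    cv2.imwrite(f"pics/{n}0.png",bot.get_image(n)[:,:,::-1])
E
```

```text
nudge.py
pics
workcell.py
{'t': 0.0, 'qpos': array([-8.63617782e+01,  2.18394594e+01,  7.43854839e+01, -2.22666410e-03,
        8.38585572e+01, -1.23368865e+01]), 'qd': array([-0.04118931, -0.04006521, -0.06567297, -0.0207512 , -0.02427738,
       -0.01733025]), 'joint_efforts': array([-1.14146667e-03, -4.37930954e+01, -2.24559224e+01,  7.12877093e-02,
        3.52200516e-02, -1.35008900e-04]), 'position': array([ 0.15132981, -0.52846597,  0.23814782]), 'tool_rot': array([[ 9.61380220e-01,  2.75223648e-01, -1.31040277e-04],
       [ 2.75223543e-01, -9.61379162e-01,  1.45196964e-03],
       [ 2.73636990e-04, -1.43196026e-03, -9.99998937e-01]]), 'force': array([-0.38103776, -0.31278315, -1.32806991]), 'wrist_torque': array([-0.00104704,  0.0183681 ,  0.03735314]), 'finger_force': 0.0, 'gripper_width': 0.9995228769232677}
top {'fx': 461.74854437254993, 'fy': 461.74854437254993, 'cx': 322.1728795389293, 'cy': 237.46311418590818, 'origin': array([0.4267759 , 0.02455099, 1.33365082]), 'attitude': array([[-0.01057254,  0.99201301, -0.12569176],
       [-0.99993315, -0.00990005,  0.00597373],
       [ 0.00468166,  0.12574651,  0.99205136]])}
side {'fx': 537.5125528743073, 'fy': 537.5125528743073, 'cx': 316.62209440825603, 'cy': 241.10460673342783, 'origin': array([ 0.02015864, -0.82861093,  1.17778058]), 'attitude': array([[ 0.83111786,  0.39496497, -0.39146618],
       [-0.55597894,  0.60463533, -0.57035387],
       [ 0.01142448,  0.69167824,  0.72211543]])}
wrist {'fx': 371.64829954431775, 'fy': 371.64829954431775, 'cx': 318.9967025275585, 'cy': 236.81035939232106, 'origin': array([ 0.21892715, -0.50954385,  0.38424974]), 'attitude': array([[ 0.27471686,  0.92547235,  0.26082865],
       [-0.96152464,  0.26470094,  0.07351042],
       [-0.00100973, -0.27098772,  0.96258227]])}
```

View pics/top0.png

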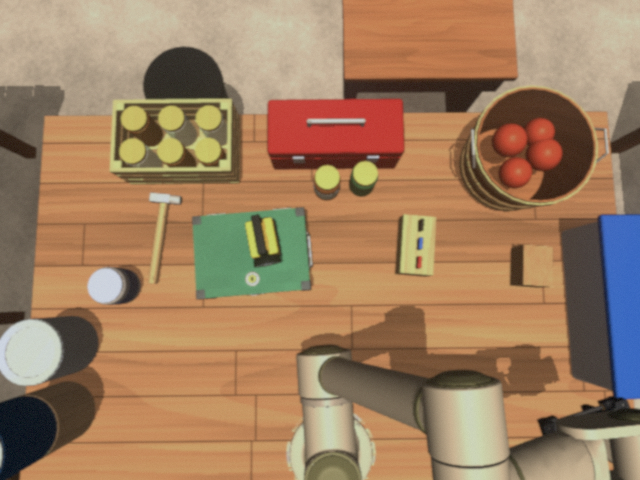

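View pics/side0.png

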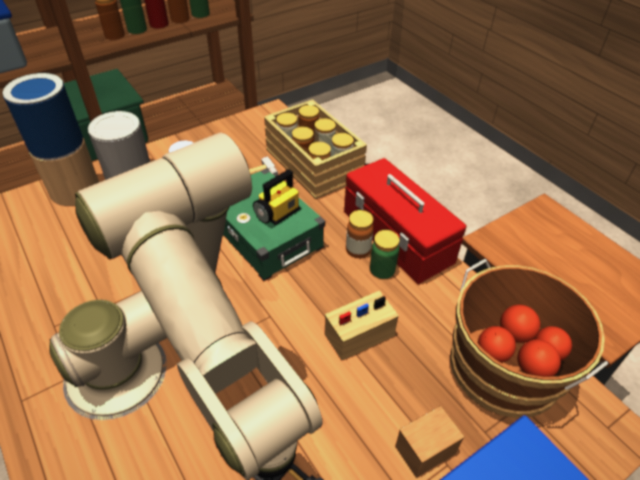

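Top view: the box is at about (252,252), the lantern on it at (262,240) with its lamp facing the robot, and the lock at (252,280). The key block is at (417,245) with the red key nearest at (419,262), and the jars are at (327,182) and (364,177). Side view: lock at (243,217), red key at (345,318).

```bash
cat > h.py <<'E'
import numpy as np, cv2
from workcell import bot
def ray(c,u,v,fish=False):
    x=(u-c["cx"])/c["fx"]; y=(v-c["cy"])/c["fy"]
    if fish:
        r=np.hypot(x,y); k=np.sin(r)/r if r>1e-9 else 1.; d=np.array([x*k,-y*k,-np.cos(r)])
    else: d=np.array([x,-y,-1.])
    d=c["attitude"]@d; return np.array(c["origin"]),d/np.linalg.norm(d)
def plane(r,z): o,d=r; return o+d*(z-o[2])/d[2]
def tri(rs):
    A=np.zeros((3,3));b=np.zeros(3)
    for o,d in rs: P=np.eye(3)-np.outer(d,d);A+=P;b+=P@o
    p=np.linalg.solve(A,b); return p,[np.linalg.norm((np.eye(3)-np.outer(d,d))@(p-o)) for o,d in rs]
def blobs(im,lo,hi,box=None,amin=8):
    "HSV-range blobs: area, centroid, minAreaRect; box = u0,v0,u1,v1"
    m=cv2.inRange(cv2.cvtColor(im,cv2.COLOR_RGB2HSV),lo,hi)
    if box: k=np.zeros_like(m);k[box[1]:box[3],box[0]:box[2]]=255;m&=k
    n,l,st,ce=cv2.connectedComponentsWithStats(m)
    o=[]
    for i in range(1,n):
        if st[i,4]>=amin:
            pts=np.argwhere(l==i)[:,::-1].astype(np.float32)
            o.append((int(st[i,4]),ce[i].round(2),cv2.minAreaRect(pts)))
    return sorted(o,key=lambda t:-t[0])
def grab(n,name=None):
    c=bot.calibration(n); im=bot.get_image(n)
    if name: cv2.imwrite(f"pics/{name}.png",im[:,:,::-1])
    return c,im
E
python3 - <<'E'
from h import *
T=bot.calibration("top");S=bot.calibration("side")
t=cv2.imread("pics/top0.png")[:,:,::-1];s=cv2.imread("pics/side0.png")[:,:,::-1]
red=((0,150,90),(6,255,255))
for nm,im,bx in(("top",t,(400,215,436,276)),("side",s,(325,290,397,330))): 
    for k,r in dict(red=red,blue=((105,120,60),(130,255,255)),black=((0,0,0),(180,255,55))).items(): print(nm,k,[b[:2] for b in blobs(im,*r,bx)])
print("lant",blobs(t,(20,120,120),(35,255,255),(240,210,285,270)))
print("hand",blobs(t,(0,0,0),(180,255,60),(240,205,285,270)))
print("green",blobs(t,(65,80,40),(90,255,255),(180,190,325,310))[:1])
print("hand side",blobs(s,(0,0,0),(180,255,60),(250,165,305,225)))
print("lock",blobs(t,(0,0,150),(180,110,255),(240,268,265,292)),blobs(s,(0,0,150),(180,110,255),(233,205,253,228)))
g=blobs(t,(65,80,40),(90,255,255),(180,190,325,310))[0]
print([plane(ray(T,*p),.11).round(3) for p in cv2.boxPoints(g[2])])
crop=np.hstack([cv2.resize(t[195:300,185:325],None,fx=3,fy=3),cv2.resize(s[150:280,215:335],(360,315))])[:,:,::-1]
cv2.imwrite("pics/c1.png",crop)
E
```

```text
top red [(29, array([418.66, 261.66]))]
top blue [(18, array([419.83, 243.11]))]
top black []
side red [(79, array([344.44, 317.66]))]
side blue [(72, array([362.22, 309.49]))]
side black [(70, array([379.24, 302.59]))]
lant [(413, array([269.25, 235.54]), ((269.1153564453125, 235.5769500732422), (36.47760009765625, 11.7669677734375), 78.69007110595703)), (261, array([251.54, 239.64]), ((251.4193115234375, 239.35693359375), (36.437442779541016, 7.897926330566406), 77.27564239501953))]
hand [(193, array([266.58, 258.42]), ((266.5719909667969, 256.8959655761719), (12.16421127319336, 25.670063018798828), 79.69515228271484)), (12, array([258.83, 218.92]), ((258.7884521484375, 218.4423065185547), (5.4912519454956055, 2.5495097637176514), 78.69007110595703))]
green [(6100, array([248.5 , 255.55]), ((250.42308044433594, 253.00650024414062), (79.21061706542969, 110.67593383789062), 85.16958618164062))]
hand side [(602, array([275.47, 196.52]), ((278.646484375, 198.60191345214844), (42.21879577636719, 48.9227294921875), 61.38954162597656)), (24, array([290.92, 203.75]), ((291.0, 204.0), (6.0, 4.0), 90.0))]
lock [(515, array([252.46, 279.74]), ((252.0, 279.5), (23.0, 24.0), 90.0))] [(159, array([242.9 , 217.41]), ((243.0, 217.0), (12.0, 16.0), 90.0))]
[array([0.637, 0.366, 0.11 ]), array([0.66, 0.07, 0.11]), array([0.448, 0.054, 0.11 ]), array([0.427, 0.343, 0.11 ])]
```

View pics/c1.png

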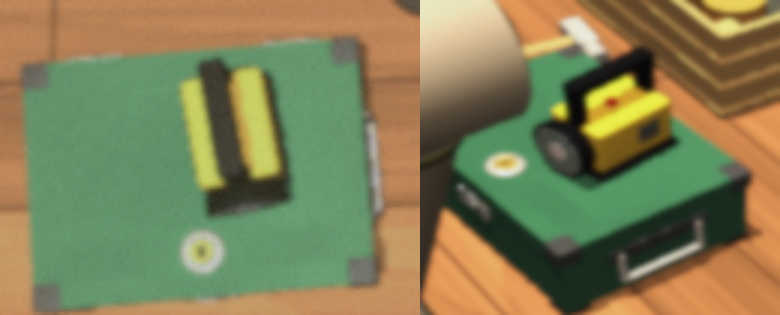

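The crop shows the handle bar in the top view running (256,216)–(263,255), with its middle at about (259.5,234), and in the side view its middle at about (278,180). The lock's rosette is clear at (252.5,279).

```bash
cat >> h.py <<'E'
from scipy.spatial.transform import Rotation as Ro
def yaw():
    R=bot.read_state()["tool_rot"]; return np.degrees(np.arctan2(R[1,0],R[0,0]))
def delta(p,yw):
    "tool-axis shift and turn (deg) to bring the TCP to p pointing down, tool x at yaw yw"
    s=bot.read_state(); R=s["tool_rot"]; a=np.radians(yw)
    D=np.array([[np.cos(a),np.sin(a),0],[np.sin(a),-np.cos(a),0],[0,0,-1]])
    return (R.T@(np.array(p)-s["position"])).round(4), np.degrees(Ro.from_matrix(R.T@D).as_rotvec()).round(2)
E
python3 - <<'E'
from h import *
T=bot.calibration("top");S=bot.calibration("side")
f=lambda a,b:print(tri([ray(T,*a),ray(S,*b)]))
f((259.5,234),(278,180)); f((252.46,279.74),(242.9,217.41)); f((418.66,261.66),(344.44,317.66));f((419.83,243.11),(362.22,309.49))
for p in [(327,182),(364,177)]: print(plane(ray(T,*p),.13))
for p in [(316,300),(350,290)]: print(plane(ray(T,*p),0))
print(delta((.53,.20,.36),-169),yaw())
print(delta((.53,.20,.36),11))
E
```

```text
(array([0.57525826, 0.16938424, 0.23036127]), [np.float64(0.0013460822905832883), np.float64(0.0013460822905833507)])
(array([0.47104727, 0.20116017, 0.11758941]), [np.float64(0.00013413834300352552), np.float64(0.00013413834300357385)])
(array([ 0.51302913, -0.23726009,  0.11216279]), [np.float64(0.001440708045110684), np.float64(0.0014407080451107645)])
(array([ 0.56266446, -0.24205956,  0.11362157]), [np.float64(0.0010547140735257246), np.float64(0.0010547140735254693)])
[0.7283203  0.00284583 0.13      ]
[ 0.74107052 -0.09622397  0.13      ]
[0.41551599 0.03609444 0.        ]
[ 0.44292858 -0.06175585  0.        ]
(array([ 0.5646, -0.5963, -0.121 ]), array([ 1.0000e-02, -9.0000e-02, -1.7502e+02])) 15.975154898311411
(array([ 0.5646, -0.5963, -0.121 ]), array([-0.06, -0.01,  4.98]))
```

The rows are not in the units I measure in: shifts go in shares of 0.5 m and turns go in shares of pi rad. I convert before sending: -0.03 m / 0.5 = -0.06, 0.0257 m / 0.5 = 0.0514.

```bash
python3 nudge.py '{"rows":[[0.0514, -0.06, -0.0142, 0, 0, 0, 1], [0.0514, -0.06, -0.0142, 0, 0, 0, 1], [0.0514, -0.06, -0.0142, 0, 0, 0, 1], [0.0514, -0.06, -0.0142, 0, 0, 0, 1], [0.0514, -0.06, -0.0142, 0, 0, 0, 1], [0.0514, -0.06, -0.0142, 0, 0, 0, 1], [0.0514, -0.06, -0.0142, 0, 0, 0, 1], [0.0514, -0.06, -0.0142, 0, 0, 0, 1], [0.0514, -0.06, -0.0142, 0, 0, 0, 1], [0.0514, -0.06, -0.0142, 0, 0, 0, 1]]}'
python3 nudge.py '{"rows":[[0.0514, -0.06, -0.0142, 0, 0, 0, 1], [0.0514, -0.06, -0.0142, 0, 0, 0, 1], [0.0514, -0.06, -0.0142, 0, 0, 0, 1], [0.0514, -0.06, -0.0142, 0, 0, 0, 1], [0.0514, -0.06, -0.0142, 0, 0, 0, 1], [0.0514, -0.06, -0.0142, 0, 0, 0, 1], [0.0514, -0.06, -0.0142, 0, 0, 0, 1], [0.0514, -0.06, -0.0142, 0, 0, 0, 1], [0.0514, -0.06, -0.0142, 0, 0, 0, 1], [0.0514, -0.06, -0.0142, 0, 0, 0, 1]]}'
python3 nudge.py '{"rows":[[0, 0, 0, 0, 0, -0.0389, 1], [0, 0, 0, 0, 0, -0.0389, 1], [0, 0, 0, 0, 0, -0.0389, 1], [0, 0, 0, 0, 0, -0.0389, 1], [0, 0, 0, 0, 0, -0.0389, 1], [0, 0, 0, 0, 0, -0.0389, 1], [0, 0, 0, 0, 0, -0.0389, 1], [0, 0, 0, 0, 0, -0.0389, 1], [0, 0, 0, 0, 0, -0.0389, 1], [0, 0, 0, 0, 0, -0.0389, 1]]}'
python3 nudge.py '{"rows":[[0, 0, 0, 0, 0, -0.0389, 1], [0, 0, 0, 0, 0, -0.0389, 1], [0, 0, 0, 0, 0, -0.0389, 1], [0, 0, 0, 0, 0, -0.0389, 1], [0, 0, 0, 0, 0, -0.0389, 1], [0, 0, 0, 0, 0, -0.0389, 1], [0, 0, 0, 0, 0, -0.0389, 1], [0, 0, 0, 0, 0, -0.0389, 1], [0, 0, 0, 0, 0, -0.0389, 1], [0, 0, 0, 0, 0, -0.0389, 1]]}'
python3 nudge.py '{"rows":[[0, 0, 0, 0, 0, -0.0389, 1], [0, 0, 0, 0, 0, -0.0389, 1], [0, 0, 0, 0, 0, -0.0389, 1], [0, 0, 0, 0, 0, -0.0389, 1], [0, 0, 0, 0, 0, -0.0389, 1], [0, 0, 0, 0, 0, 0, 1], [0, 0, 0, 0, 0, 0, 1]]}'
python3 -c "
from h import *
c,im=grab('wrist','w1');s=bot.read_state();print(s['t'],s['position'],s['qpos'].round(1),yaw())"
```

```text
t: 0.98
position: [0.316, -0.1677, 0.3101]
tool_rot: [[0.962, 0.275, 0.0], [0.275, -0.962, -0.0], [0.0, 0.0, -1.0]]
force: [1.1, -1.2, 0.1]
gripper_width: 1.003
finger_force: 0.0
t: 1.82
position: [0.4806, 0.1918, 0.3809]
tool_rot: [[0.961, 0.276, -0.0], [0.276, -0.961, -0.0], [-0.0, 0.0, -1.0]]
force: [0.7, -0.9, 0.8]
gripper_width: 1.0
finger_force: 0.0
t: 2.65
position: [0.4803, 0.1895, 0.3805]
tool_rot: [[0.064, 0.998, -0.001], [0.998, -0.064, -0.0], [-0.0, -0.001, -1.0]]
force: [-0.7, 0.0, 1.0]
gripper_width: 0.999
finger_force: 0.0
t: 3.48
position: [0.4803, 0.1895, 0.3805]
tool_rot: [[-0.916, 0.402, -0.001], [0.402, 0.916, -0.0], [0.001, -0.0, -1.0]]
force: [0.4, 0.1, 0.0]
gripper_width: 1.001
finger_force: 0.0
t: 4.07
position: [0.4803, 0.1895, 0.3806]
tool_rot: [[-0.982, -0.187, -0.0], [-0.187, 0.982, -0.0], [0.0, 0.0, -1.0]]
force: [-0.4, -0.5, -0.0]
gripper_width: 1.003
finger_force: 0.0
4.1167 [0.48034842 0.18954364 0.38062483] [  8.4  14.9  61.7   0.  103.5 -92.4] -169.24850634029787
```

View pics/w1.png

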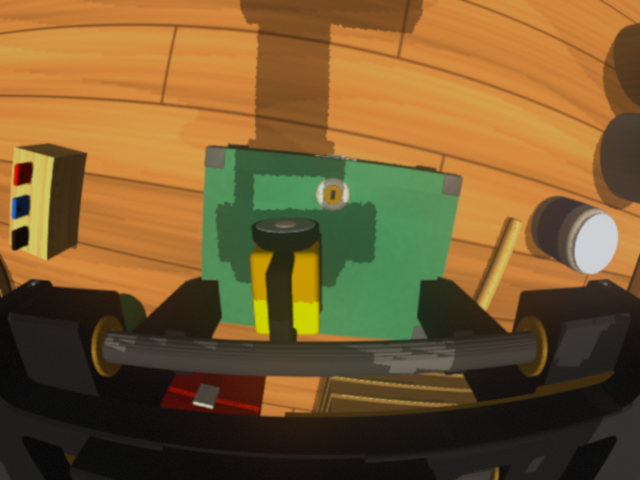

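Wrist view: the lock is at (333,194) with its keyway slot visible. The lantern is at (285,280), with the far end of its handle hidden behind the gripper, and the red key is at (22,174). I'll back off to see the whole handle and to get a second view of the lock.

Scaled: 0.03 m / 0.5 = 0.06, 0.01 m / 0.5 = 0.02.

```bash
python3 nudge.py '{"rows":[[0.06, 0.02, 0, 0, 0, 0, 1], [0.06, 0.02, 0, 0, 0, 0, 1], [0.06, 0.02, 0, 0, 0, 0, 1], [0.02, 0, 0, 0, 0, 0, 1], [0, 0, 0, 0, 0, 0, 1], [0, 0, 0, 0, 0, 0, 1]]}'
python3 -c "
from h import *
import pickle
pickle.dump(bot.calibration('wrist'),open('w2.pkl','wb'))
c,im=grab('wrist','w2');s=bot.read_state();print(s['t'],s['position'],yaw())"
```

```text
t: 4.62
position: [0.3769, 0.1999, 0.381]
tool_rot: [[-0.982, -0.189, 0.001], [-0.189, 0.982, 0.0], [-0.001, -0.0, -1.0]]
force: [-0.1, 0.1, -0.3]
gripper_width: 1.001
finger_force: 0.0
4.6667 [0.37748465 0.19982437 0.38067751] -169.1182356118191
```

View pics/w2.png

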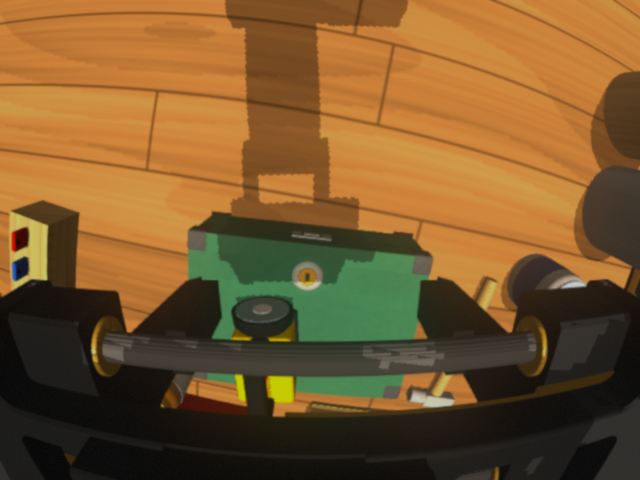

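Moving back hid the handle behind the gripper bar: the lock is now at (307,277) and the lantern at rows 300–400. I need to go forward instead.

Scaled: -0.035 m / 0.5 = -0.07, -0.005 m / 0.5 = -0.01.

```bash
python3 nudge.py '{"rows":[[-0.07, -0.01, 0, 0, 0, 0, 1], [-0.07, -0.01, 0, 0, 0, 0, 1], [-0.07, -0.01, 0, 0, 0, 0, 1], [-0.07, -0.01, 0, 0, 0, 0, 1], [-0.07, -0.01, 0, 0, 0, 0, 1], [-0.07, -0.01, 0, 0, 0, 0, 1], [0, 0, 0, 0, 0, 0, 1], [0, 0, 0, 0, 0, 0, 1], [0, 0, 0, 0, 0, 0, 1]]}'
python3 -c "
from h import *
import pickle
pickle.dump(bot.calibration('wrist'),open('w3.pkl','wb'))
c,im=grab('wrist','w3');s=bot.read_state();print(s['t'],s['position'],yaw())"
```

```text
t: 5.42
position: [0.5889, 0.2102, 0.38]
tool_rot: [[-0.982, -0.189, -0.001], [-0.189, 0.982, -0.0], [0.001, 0.0, -1.0]]
force: [-0.2, -0.0, 0.4]
gripper_width: 1.003
finger_force: 0.0
5.4667 [0.58817562 0.21035809 0.38089169] -169.05172012702695
```

View pics/w3.png

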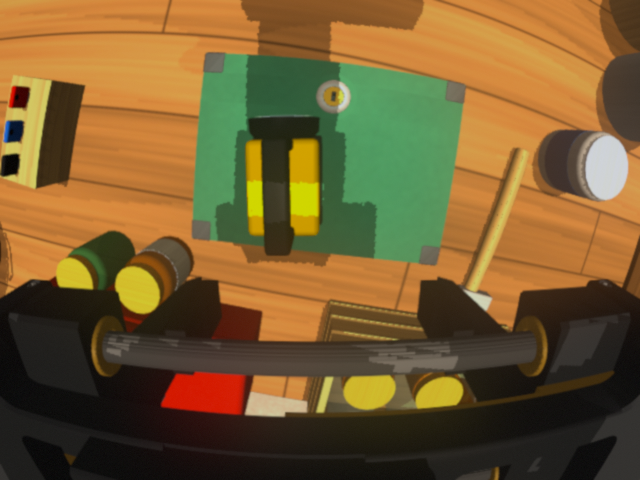

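The whole handle is visible: it runs from (276,130) to (279,255), with edges at about u=264 and u=290. The lock is at (333,96) with its slot visible, and the key heads are at the left, with red at (19,97).

Run:
```python
from h import *
import pickle
T=bot.calibration("top");S=bot.calibration("side")
t=cv2.imread("pics/top0.png")[:,:,::-1]
ims={i:cv2.imread(f"pics/w{i}.png")[:,:,::-1] for i in(2,3)};C={i:pickle.load(open(f"w{i}.pkl","rb")) for i in(2,3)}
def lock(im,bx):
    b=[]
    m=cv2.inRange(cv2.cvtColor(im,cv2.COLOR_RGB2HSV),(0,0,0),(180,255,255))
    hsv=cv2.cvtColor(im,cv2.COLOR_RGB2HSV); m=((hsv[...,0]<50)|(hsv[...,1]<70)).astype(np.uint8)
    k=np.zeros_like(m);k[bx[1]:bx[3],bx[0]:bx[2]]=1;m*=k
    cs,_=cv2.findContours(m,0,2);c=max(cs,key=cv2.contourArea);return cv2.fitEllipse(c)
l2=lock(ims[2],(285,255,330,300));l3=lock(ims[3],(310,74,358,118));lt=lock(t,(240,268,265,292))
print(l2,l3,lt)
r=[ray(C[2],*l2[0],True),ray(C[3],*l3[0],True),ray(T,*lt[0])]
print("lock",tri(r[:2]),tri(r),[plane(x,.113).round(4) for x in r])
# handle
hs=cv2.cvtColor(ims[3],cv2.COLOR_RGB2HSV);P=[]
for v in range(145,232,3):
    row=hs[v,235:330,2]; y=(hs[v,235:330,1]>120)&(hs[v,235:330,2]>110)&(hs[v,235:330,0]<40)
    d=np.flatnonzero(row[10:75]<75)+245 
    n=cv2.connectedComponents((row<75).astype(np.uint8)[None])[1][0]; k=np.flatnonzero(n==n[42])+235
    P.append((v,k[0],k[-1]+1))
P=np.array(P);print(P[::6].tolist())
a=np.array([plane(ray(C[3],(p[1]+p[2])/2,p[0],True),.236)[:2] for p in P])
vx,vy,x0,y0=cv2.fitLine(a.astype(np.float32),2,0,.01,.01).ravel();print("handle yaw",np.degrees(np.arctan2(-vy*np.sign(vx),-abs(vx))),x0,y0)
b=[blobs(ims[3],(18,120,90),(35,255,255),(235,130,330,245))[:3]];print(b)
# height of handle: rear end in both
print(tri([ray(C[3],278.5,255,True),ray(T,257,215.5)]))
# keys in w3
for nm,lo,hi in(("red",(0,150,90),(6,255,255)),("blue",(105,120,60),(130,255,255))):
    q=blobs(ims[3],lo,hi,(0,75,60,190));print(nm,[x[:2] for x in q][:3])
ye=blobs(ims[2],(18,120,90),(35,255,255),(230,310,300,402))
# slot angle in w3
sl=blobs(ims[3],(0,0,0),(180,255,70),(322,84,345,108),3);print("slot",sl)
cv2.imwrite("pics/lk.png",cv2.resize(ims[3][70:122,305:361],None,fx=8,fy=8,interpolation=2)[:,:,::-1])
```

```text
((307.1307678222656, 275.42401123046875), (29.103084564208984, 31.205032348632812), 94.0354232788086) ((332.99237060546875, 96.20948028564453), (33.098297119140625, 34.004268646240234), 97.82152557373047) ((251.91395568847656, 278.47320556640625), (15.721480369567871, 16.151180267333984), 50.26557159423828)
lock (array([0.47495259, 0.20375478, 0.10940754]), [np.float64(3.166943244328575e-05), np.float64(3.166943244319425e-05)]) (array([0.47479734, 0.20377916, 0.10963929]), [np.float64(5.7789439091364144e-05), np.float64(0.00019114829513157156), np.float64(0.00024231996928626132)]) [array([0.4735, 0.2036, 0.113 ]), array([0.4754, 0.2037, 0.113 ]), array([0.4744, 0.2033, 0.113 ])]
[[145, 262, 292], [163, 262, 289], [181, 263, 289], [199, 263, 289], [217, 264, 290]]
handle yaw -169.13821 0.5675435 0.17152575
[[(2850, array([304.18, 186.97]), ((304.0, 187.0), (98.0, 30.0), 90.0)), (1603, array([254.15, 187.49]), ((254.0848846435547, 188.04718017578125), (96.37979888916016, 17.02387809753418), 88.09085083007812))]]
(array([0.62665954, 0.17929833, 0.21689779]), [np.float64(0.0033494639686879367), np.float64(0.0033494639686878626)])
red [(84, array([12.54, 96.29]))]
blue [(90, array([  7.06, 131.2 ]))]
slot [(8, array([333.5,  94.5]), ((333.5, 94.5), (3.0, 1.0), 90.0))]
```

Run:
```python
from h import *
import pickle
T=bot.calibration("top");c=pickle.load(open("w3.pkl","rb"))
print(plane(ray(c,279,187,True),.182), plane(ray(T,260,237.5),.182), plane(ray(T,257,216),.236),plane(ray(c,278.5,255,True),.236))
u=np.array([np.cos(np.radians(-169.1)),np.sin(np.radians(-169.1))])
p0=np.array([.5675,.1715])
q=plane(ray(c,279,187,True),.182)[:2]; p=p0+u*((q-p0)@u); print(p, delta((*p,.209),-169.1))
```

```text
[0.5754071  0.16927564 0.182     ] [0.57415416 0.17381865 0.182     ] [0.61952464 0.17437248 0.236     ] [0.62266794 0.1824379  0.236     ]
[0.57471134 0.17288868] (array([ 0.0204, -0.0342,  0.1719]), array([0.  , 0.01, 0.05]))
```

Scaled: 0.03 m / 0.5 = 0.06, 0.02 m / 0.5 = 0.04.

```bash
python3 nudge.py '{"rows":[[0.0204, -0.0342, 0, 0, 0, 0, 1], [0.0204, -0.0342, 0.04, 0, 0, 0, 1], [0, 0, 0.06, 0, 0, 0, 1], [0, 0, 0.06, 0, 0, 0, 1], [0, 0, 0.06, 0, 0, 0, 1], [0, 0, 0.06, 0, 0, 0, 1], [0, 0, 0.04, 0, 0, 0, 1], [0, 0, 0.024, 0, 0, 0, 1], [0, 0, 0, 0, 0, 0, 1]]}' 40
python3 nudge.py '{"rows":[[0, 0, 0, 0, 0, 0, 0], [0, 0, 0, 0, 0, 0, 0], [0, 0, 0, 0, 0, 0, 0], [0, 0, 0, 0, 0, 0, 0], [0, 0, 0, 0, 0, 0, 0], [0, 0, 0, 0, 0, 0, 0], [0, 0, 0, 0, 0, 0, 0], [0, 0, 0, 0, 0, 0, 0]]}' 40
```

```text
t: 6.22
position: [0.5731, 0.173, 0.2073]
tool_rot: [[-0.982, -0.19, -0.003], [-0.19, 0.982, -0.0], [0.003, 0.0, -1.0]]
force: [-0.2, 0.4, -0.7]
gripper_width: 0.999
finger_force: 0.0
t: 6.88
position: [0.5749, 0.173, 0.2088]
tool_rot: [[-0.982, -0.19, 0.0], [-0.19, 0.982, -0.0], [-0.0, -0.0, -1.0]]
force: [-0.3, -1.1, 0.4]
gripper_width: 0.42
finger_force: 0.0
```

Scaled: -0.02 m / 0.5 = -0.04, -0.01 m / 0.5 = -0.02.

```bash
python3 nudge.py '{"rows":[[0, 0, 0, 0, 0, 0, 0], [0, 0, 0, 0, 0, 0, 0], [0, 0, 0, 0, 0, 0, 0], [0, 0, 0, 0, 0, 0, 0], [0, 0, 0, 0, 0, 0, 0], [0, 0, 0, 0, 0, 0, 0]]}'
python3 nudge.py '{"rows":[[0, 0, -0.02, 0, 0, 0, 0], [0, 0, -0.04, 0, 0, 0, 0], [0, 0, -0.04, 0, 0, 0, 0], [0, 0, 0, 0, 0, 0, 0]]}'
python3 -c "
from h import *
print(delta((.44,-.055,.262),-169.1))"
```

```text
t: 7.38
position: [0.5749, 0.1728, 0.2088]
tool_rot: [[-0.982, -0.19, 0.0], [-0.19, 0.982, -0.0], [-0.0, -0.0, -1.0]]
force: [-0.3, -2.4, 0.6]
gripper_width: 0.237
finger_force: 40.0
t: 7.72
position: [0.5756, 0.1735, 0.2622]
tool_rot: [[-0.982, -0.191, 0.005], [-0.191, 0.982, 0.001], [-0.005, 0.0, -1.0]]
force: [0.8, 0.4, -6.3]
gripper_width: 0.241
finger_force: 40.0
(array([ 0.1767, -0.1984, -0.0007]), array([0. , 0.3, 0.1]))
```

Scaled: -0.03 m / 0.5 = -0.06, 0.022 m / 0.5 = 0.044.

```bash
python3 nudge.py '{"rows":[[0.024, -0.0268, 0, 0, 0, 0, 0], [0.044, -0.05, 0, 0, 0, 0, 0], [0.054, -0.06, 0, 0, 0, 0, 0], [0.054, -0.06, 0, 0, 0, 0, 0], [0.054, -0.06, 0, 0, 0, 0, 0], [0.054, -0.06, 0, 0, 0, 0, 0], [0.044, -0.05, 0, 0, 0, 0, 0], [0.0254, -0.03, 0, 0, 0, 0, 0], [0, 0, 0, 0, 0, 0, 0], [0, 0, 0, 0, 0, 0, 0]]}'
python3 nudge.py '{"rows":[[0, 0, 0.03, 0, 0, 0, 0], [0, 0, 0.06, 0, 0, 0, 0], [0, 0, 0.06, 0, 0, 0, 0], [0, 0, 0.06, 0, 0, 0, 0], [0, 0, 0.05, 0, 0, 0, 0], [0, 0, 0.03, 0, 0, 0, 0], [0, 0, 0.016, 0, 0, 0, 0], [0, 0, 0, 0, 0, 0, 0], [0, 0, 0.008, 0, 0, 0, 0], [0, 0, 0, 0, 0, 0, 0]]}'
```

```text
t: 8.55
position: [0.4385, -0.0557, 0.258]
tool_rot: [[-0.982, -0.188, -0.001], [-0.188, 0.982, 0.001], [0.001, 0.001, -1.0]]
force: [0.6, 0.9, -6.6]
gripper_width: 0.245
finger_force: 40.0
t: 9.38
position: [0.4397, -0.0553, 0.1021]
tool_rot: [[-0.982, -0.191, 0.001], [-0.191, 0.982, -0.0], [-0.001, -0.001, -1.0]]
force: [-0.5, 0.1, -6.4]
gripper_width: 0.242
finger_force: 40.0
```

Scaled: 0.002 m / 0.5 = 0.004, 0.001 m / 0.5 = 0.002.

```bash
python3 nudge.py '{"rows":[[0, 0, 0.004, 0, 0, 0, 0], [0, 0, 0.002, 0, 0, 0, 0], [0, 0, 0.002, 0, 0, 0, 0], [0, 0, 0, 0, 0, 0, 0], [0, 0, 0, 0, 0, 0, 0]]}'
python3 nudge.py '{"rows":[[0, 0, 0.002, 0, 0, 0, 0], [0, 0, 0, 0, 0, 0, 0], [0, 0, 0, 0, 0, 0, 0]]}'
```

```text
t: 9.8
position: [0.4398, -0.0558, 0.0985]
tool_rot: [[-0.982, -0.19, 0.002], [-0.19, 0.982, -0.001], [-0.002, -0.001, -1.0]]
force: [0.3, -2.2, 2.9]
gripper_width: 0.239
finger_force: 40.0
t: 10.05
position: [0.4399, -0.0559, 0.0984]
tool_rot: [[-0.982, -0.19, 0.003], [-0.19, 0.982, -0.002], [-0.003, -0.002, -1.0]]
force: [-3.8, -2.4, 16.0]
gripper_width: 0.242
finger_force: 40.0
```

Scaled: -0.035 m / 0.5 = -0.07, -0.02 m / 0.5 = -0.04, 5.4 degrees / 180 = 0.03.

```bash
python3 nudge.py '{"rows":[[0, 0, 0, 0, 0, 0, 0.8], [0, 0, 0, 0, 0, 0, 0.8], [0, 0, 0, 0, 0, 0, 0.8], [0, 0, 0, 0, 0, 0, 0.8], [0, 0, 0, 0, 0, 0, 0.8], [0, 0, 0, 0, 0, 0, 0.8], [0, 0, 0, 0, 0, 0, 0.8]]}'
python3 nudge.py '{"rows":[[0, 0, -0.04, 0, 0, 0, 0.8], [0, 0, -0.07, 0, 0, 0, 0.8], [0, 0, -0.07, 0, 0, 0, 0.8], [0, 0, -0.07, 0, 0, 0, 0.8], [0, 0, -0.07, 0, 0, 0, 0.8], [0, 0, -0.07, 0, 0, 0, 0.8], [0, 0, 0, 0, 0, 0.03, 0.8], [0, 0, 0, 0, 0, 0.03, 0.8], [0, 0, 0, 0, 0, 0.03, 0.8], [0, 0, 0, 0, 0, 0, 0.8]]}'
python3 -c "
from h import *
c,im=grab('top','t2')
print(bot.read_state()['t'],delta((.53,-.237,.29),174.5))
print(blobs(im,(20,120,120),(35,255,255),(300,250,400,330)))"
```

```text
t: 10.63
position: [0.4392, -0.0554, 0.0967]
tool_rot: [[-0.982, -0.19, -0.0], [-0.19, 0.982, 0.0], [0.0, 0.0, -1.0]]
force: [0.3, -0.8, 0.1]
gripper_width: 0.75
finger_force: 0.0
t: 11.47
position: [0.4391, -0.0553, 0.2918]
tool_rot: [[-0.996, 0.094, 0.0], [0.094, 0.996, 0.0], [-0.0, 0.0, -1.0]]
force: [-0.0, -0.3, -0.8]
gripper_width: 0.801
finger_force: 0.0
11.5167 (array([-0.1068, -0.1728,  0.0016]), array([ 0.  , -0.01,  0.37]))
[(23, array([343.3, 307.3]), ((343.4000244140625, 307.70001220703125), (6.708203315734863, 3.5777084827423096), 26.56505012512207))]
```

Released cleanly. Now I'll move to view the key.

Scaled: -0.034 m / 0.5 = -0.068, -0.021 m / 0.5 = -0.042, 0.4 degrees / 180 = 0.0022.

```bash
python3 nudge.py '{"rows":[[-0.042, -0.068, 0, 0, 0, 0.0022, 0.8], [-0.042, -0.068, 0, 0, 0, 0, 0.8], [-0.042, -0.068, 0, 0, 0, 0, 0.8], [-0.042, -0.068, 0, 0, 0, 0, 0.8], [-0.042, -0.068, 0, 0, 0, 0, 0.8], [0, 0, 0, 0, 0, 0, 0.8], [0, 0, 0, 0, 0, 0, 0.8], [0, 0, 0, 0, 0, 0, 0.8]]}'
python3 -c "
from h import *
import pickle
pickle.dump(bot.calibration('wrist'),open('w4.pkl','wb'))
c,im=grab('wrist','w4');s=bot.read_state();print(s['t'],s['position'],yaw())"
```

```text
t: 12.18
position: [0.527, -0.2344, 0.2914]
tool_rot: [[-0.995, 0.096, -0.001], [0.096, 0.995, 0.001], [0.001, 0.001, -1.0]]
force: [0.3, 0.2, 0.7]
gripper_width: 0.799
finger_force: 0.0
12.2333 [ 0.52696501 -0.23385619  0.29187579] 174.49417720398574
```

View pics/w4.png

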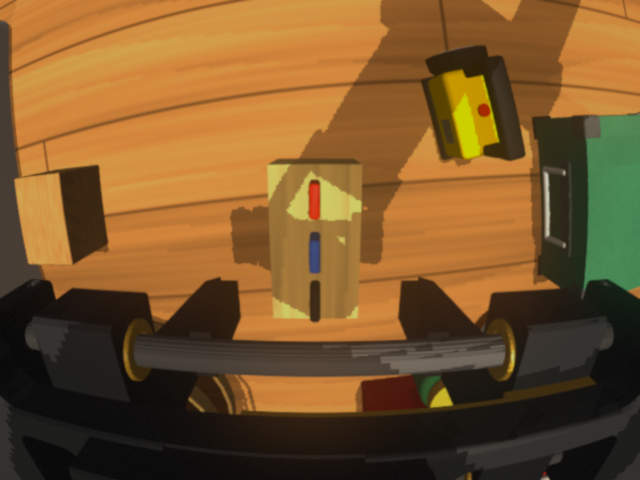

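Red head at (315,200), blue at (315,252), black at (315,300), all aligned with the image columns. The lantern stands free at the upper right at (475,110).

```bash
cat > key.py <<'E'
from h import *
import pickle,sys
def meas(i):
    c=pickle.load(open(f"w{i}.pkl","rb"));im=cv2.imread(f"pics/w{i}.png")[:,:,::-1];o={}
    for nm,lo,hi in(("red",(0,150,60),(8,255,255)),("blue",(105,100,50),(130,255,255)),("black",(0,0,0),(180,255,60))):
        b=blobs(im,lo,hi,(280,100,350,322),40)
        if b:
            p=np.array(b[0][2][0]);o[nm]=p;q=cv2.boxPoints(b[0][2])
            print(i,nm,b[0][0],p.round(1),np.array(b[0][2][1]).round(1),round(b[0][2][2],1),plane(ray(c,*p,True),.125).round(4),"ends",[plane(ray(c,p[0],v,True),.125)[0].round(4) for v in (q[:,1].min(),q[:,1].max())])
    return c,o
if __name__=="__main__":
    r=[meas(i) for i in sys.argv[1:]]
    if len(r)>1:
        for k in r[0][1]: print(k,tri([ray(c,*o[k],True) for c,o in r]))
E
python3 key.py 4
python3 nudge.py '{"rows":[[0.07, 0, 0, 0, 0, 0, 0.8], [0.07, 0, 0, 0, 0, 0, 0.8], [0, 0, 0, 0, 0, 0, 0.8], [0, 0, 0, 0, 0, 0, 0.8], [0, 0, 0, 0, 0, 0, 0.8]]}'
python3 -c "
from h import *
import pickle
pickle.dump(bot.calibration('wrist'),open('w5.pkl','wb'))
c,im=grab('wrist','w5');s=bot.read_state();print(s['t'],s['position'],yaw())"
python3 key.py 4 5
```

```text
4 red 327 [313.5 200.5] [35.  9.] 90.0 [ 0.5132 -0.2377  0.125 ] ends [np.float64(0.4982), np.float64(0.5284)]
4 blue 222 [314.5 256. ] [30.  7.] 90.0 [ 0.5628 -0.2418  0.125 ] ends [np.float64(0.5491), np.float64(0.577)]
4 black 73 [314.5 287.8] [ 6.4 11.8] 7.1 [ 0.5934 -0.2448  0.125 ] ends [np.float64(0.5872), np.float64(0.5996)]
t: 12.65
position: [0.4579, -0.2273, 0.2926]
tool_rot: [[-0.995, 0.097, 0.002], [0.097, 0.995, -0.001], [-0.002, -0.001, -1.0]]
force: [0.2, -0.9, -0.1]
gripper_width: 0.797
finger_force: 0.0
12.7 [ 0.45820342 -0.22751164  0.29226071] 174.4492186621931
4 red 327 [313.5 200.5] [35.  9.] 90.0 [ 0.5132 -0.2377  0.125 ] ends [np.float64(0.4982), np.float64(0.5284)]
4 blue 222 [314.5 256. ] [30.  7.] 90.0 [ 0.5628 -0.2418  0.125 ] ends [np.float64(0.5491), np.float64(0.577)]
4 black 73 [314.5 287.8] [ 6.4 11.8] 7.1 [ 0.5934 -0.2448  0.125 ] ends [np.float64(0.5872), np.float64(0.5996)]
5 red 281 [314. 275.] [32.  8.] 90.0 [ 0.5126 -0.2374  0.125 ] ends [np.float64(0.4973), np.float64(0.5284)]
5 blue 78 [314.5 316. ] [10.  7.] 90.0 [ 0.5544 -0.2412  0.125 ] ends [np.float64(0.5491), np.float64(0.5598)]
5 black 49 [314.5 303.5] [9. 5.] 90.0 [ 0.5412 -0.2399  0.125 ] ends [np.float64(0.5366), np.float64(0.5459)]
red (array([ 0.51375014, -0.23765583,  0.12197205]), [np.float64(0.00010493501512838586), np.float64(0.0001049350151284813)])
blue (array([ 0.57723639, -0.24391037,  0.08172943]), [np.float64(0.00017931374723039253), np.float64(0.00017931374723042007)])
black (array([ 1.00750456, -0.29862684, -0.83706023]), [np.float64(0.001075923132495054), np.float64(0.0010759231324951276)])
```

```bash
python3 -c "
from h import *
print(delta((.513,-.2376,.095),175))"
```

```text
(array([-0.0553, -0.0046,  0.1973]), array([-0.04,  0.07, -0.55]))
```

Scaled: 0.035 m / 0.5 = 0.07, 0.03 m / 0.5 = 0.06, -0.55 degrees / 180 = -0.0031.

```bash
python3 nudge.py '{"rows":[[-0.0554, -0.0046, 0, 0, 0, -0.0031, 0.8], [-0.0552, -0.0046, 0.0146, 0, 0, 0, 0.8], [0, 0, 0.07, 0, 0, 0, 0.5], [0, 0, 0.07, 0, 0, 0, 0.5], [0, 0, 0.07, 0, 0, 0, 0.5], [0, 0, 0.07, 0, 0, 0, 0.5], [0, 0, 0.06, 0, 0, 0, 0.5], [0, 0, 0.03, 0, 0, 0, 0.5], [0, 0, 0.01, 0, 0, 0, 0.5], [0, 0, 0, 0, 0, 0, 0.5]]}'
python3 -c "
from h import *
print(bot.read_state()['t'],delta((.513,-.2376,.095),175))"
```

```text
t: 13.53
position: [0.5126, -0.2373, 0.0934]
tool_rot: [[-0.996, 0.088, -0.001], [0.088, 0.996, 0.001], [0.002, 0.001, -1.0]]
force: [0.7, 0.0, 0.7]
gripper_width: 0.496
finger_force: 0.0
13.5333 (array([-0.0004, -0.0003, -0.0016]), array([ 0.06, -0.09, -0.03]))
```

```bash
python3 nudge.py '{"rows":[[0, 0, 0, 0, 0, 0, 0], [0, 0, 0, 0, 0, 0, 0], [0, 0, 0, 0, 0, 0, 0], [0, 0, 0, 0, 0, 0, 0], [0, 0, 0, 0, 0, 0, 0], [0, 0, 0, 0, 0, 0, 0], [0, 0, 0, 0, 0, 0, 0], [0, 0, 0, 0, 0, 0, 0]]}' 50
python3 -c "
from h import *
print(bot.read_state()['t'],delta((.513,-.2376,.095),175))"
```

```text
t: 14.2
position: [0.5124, -0.2377, 0.0949]
tool_rot: [[-0.996, 0.089, 0.001], [0.089, 0.996, -0.0], [-0.001, -0.0, -1.0]]
force: [-0.9, 1.1, 5.4]
gripper_width: 0.107
finger_force: 50.0
14.2 (array([-0.0006,  0.0002, -0.0001]), array([-0.02,  0.04, -0.08]))
```

Scaled: -0.035 m / 0.5 = -0.07, -0.03 m / 0.5 = -0.06.

```bash
python3 nudge.py '{"rows":[[0, 0, -0.02, 0, 0, 0, 0], [0, 0, -0.04, 0, 0, 0, 0], [0, 0, -0.06, 0, 0, 0, 0], [0, 0, -0.07, 0, 0, 0, 0], [0, 0, -0.07, 0, 0, 0, 0], [0, 0, -0.07, 0, 0, 0, 0], [0, 0, 0, 0, 0, 0, 0], [0, 0, 0, 0, 0, 0, 0]]}'
python3 - <<'E'
from h import *
import pickle
def edges(c,m,fish,tag):
    cs,_=cv2.findContours(m,0,1);k=max(cs,key=cv2.contourArea)[:,0]
    p=np.array([plane(ray(c,*q,fish),.11)[:2] for q in k]).astype(np.float32)
    r=cv2.minAreaRect(p);print(tag,r)
    th=r[2] if r[2]<45 else r[2]-90
    a=np.radians(th);R=np.array([[np.cos(a),np.sin(a)],[-np.sin(a),np.cos(a)]]);q=(p-np.array(r[0]))@R.T
    hx,hy=(r[1] if r[2]<45 else r[1][::-1]);hx/=2;hy/=2
    for nm,s in(("front",(abs(q[:,0]+hx)<.006)&(abs(q[:,1])<.11)),("back",(abs(q[:,0]-hx)<.006)&(abs(q[:,1])<.11)),("right",(abs(q[:,1]+hy)<.006)&(abs(q[:,0])<.08)),("left",(abs(q[:,1]-hy)<.006)&(abs(q[:,0])<.08))):
        if s.sum()>10:
            vx,vy,_,_=cv2.fitLine(p[s],2,0,.001,.01).ravel();print(nm,s.sum(),np.degrees(np.arctan2(vy,vx)).round(2))
c=pickle.load(open("w3.pkl","rb"));im=cv2.imread("pics/w3.png")[:,:,::-1]
h=cv2.cvtColor(im,cv2.COLOR_RGB2HSV);m=cv2.inRange(h,(60,80,30),(90,255,255));m[:45]=0;m[270:]=0;m[:,:185]=0;m[:,470:]=0
edges(c,m,True,"w3")
T=bot.calibration("top");im=cv2.imread("pics/top0.png")[:,:,::-1]
h=cv2.cvtColor(im,cv2.COLOR_RGB2HSV);m=cv2.inRange(h,(65,80,40),(90,255,255));m[:190]=0;m[310:]=0;m[:,:180]=0;m[:,325:]=0
edges(T,m,False,"top")
print(delta((.4748,.2036,.222),184.5))
grab('side','s2')
E
```

```text
t: 14.87
position: [0.5124, -0.2378, 0.2614]
tool_rot: [[-0.996, 0.088, 0.003], [0.088, 0.996, -0.002], [-0.003, -0.002, -1.0]]
force: [-0.3, 0.4, -0.9]
gripper_width: 0.11
finger_force: 50.0
w3 ((0.5445115566253662, 0.20874926447868347), (0.21627117693424225, 0.296836793422699), 4.170767784118652)
front 193 -85.84
back 36 -87.95
right 136 4.45
left 133 4.71
top ((0.5434305667877197, 0.2073749303817749), (0.2113959789276123, 0.29164403676986694), 4.355279922485352)
front 81 -85.88
back 78 -85.99
right 61 4.32
left 61 4.38
(array([0.0766, 0.4364, 0.0383]), array([-0.13,  0.18, -9.57]))
```

Scaled: 0.039 m / 0.5 = 0.078, 0.035 m / 0.5 = 0.07.

```bash
python3 nudge.py '{"rows":[[0.006, 0.036, 0, 0, 0, 0, 0], [0.012, 0.07, 0, 0, 0, 0, 0], [0.0136, 0.078, 0, 0, 0, 0, 0], [0.0136, 0.078, 0, 0, 0, 0, 0], [0.0136, 0.078, 0, 0, 0, 0, 0], [0.0136, 0.078, 0, 0, 0, 0, 0], [0.0136, 0.078, 0, 0, 0, 0, 0], [0.0136, 0.078, 0, 0, 0, 0, 0], [0.0136, 0.078, 0, 0, 0, 0, 0], [0.0136, 0.078, 0, 0, 0, 0, 0]]}'
python3 nudge.py '{"rows":[[0.0136, 0.078, 0, 0, 0, 0, 0], [0.012, 0.06, 0, 0, 0, 0, 0], [0, 0, 0, 0, 0, -0.0256, 0], [0, 0, 0, 0, 0, -0.0256, 0], [0, 0, 0.04, 0, 0, 0, 0], [0, 0, 0.04, 0, 0, 0, 0], [0, 0, 0, 0, 0, 0, 0], [0, 0, 0, 0, 0, 0, 0], [0, 0, 0, 0, 0, 0, 0]]}'
python3 -c "
from h import *
import pickle
pickle.dump(bot.calibration('wrist'),open('w6.pkl','wb'))
c,im=grab('wrist','w6');s=bot.read_state();print(s['t'],s['position'],yaw(),delta((.4748,.2036,.222),184.2))
cv2.imwrite('pics/w6c.png',cv2.resize(im[170:350,200:440],(720,540),interpolation=2)[:,:,::-1])
"
```

```text
t: 15.75
position: [0.4801, 0.1334, 0.2579]
tool_rot: [[-0.996, 0.089, -0.003], [0.089, 0.996, -0.0], [0.003, -0.0, -1.0]]
force: [0.4, 0.6, 0.3]
gripper_width: 0.106
finger_force: 50.0
t: 16.5
position: [0.4748, 0.2014, 0.2198]
tool_rot: [[-0.997, -0.072, -0.0], [-0.072, 0.997, -0.0], [0.0, 0.0, -1.0]]
force: [0.4, 0.7, -0.3]
gripper_width: 0.105
finger_force: 50.0
16.55 [0.47503504 0.20140901 0.22013096] -175.88722566691152 (array([ 0.0001,  0.0022, -0.0019]), array([ 0.  ,  0.05, -0.09]))
```

View pics/w6c.png

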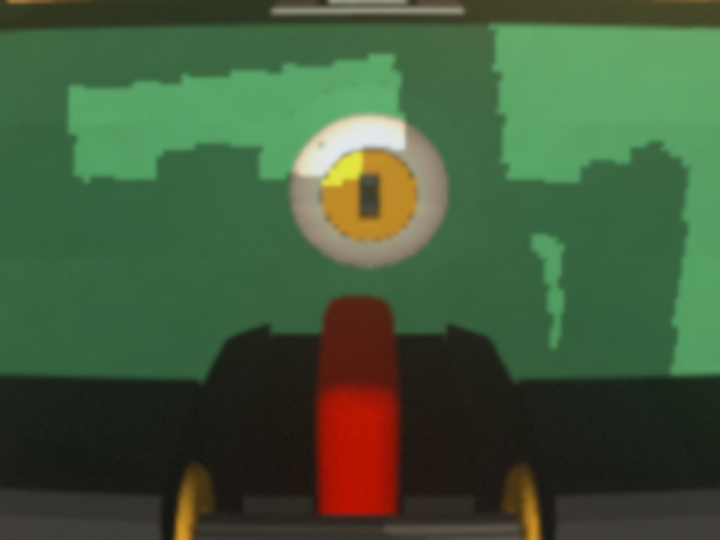

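The slot is at pixel (323,235.3), parallel to the key. The key head hangs straight at u≈319.3, with its front lower edge at v≈269. The blade is hidden behind the head.

```bash
cat > lk.py <<'E'
from h import *
import pickle,sys
i=sys.argv[1];c=pickle.load(open(f"w{i}.pkl","rb"));im=cv2.imread(f"pics/w{i}.png")[:,:,::-1]
tcp=c["origin"]+c["attitude"]@np.array([0,0,0])
for nm,b in(("brass",blobs(im,(14,120,60),(32,255,255),(290,190,355,290),60)),("slot",blobs(im,(0,0,0),(180,255,105),(316,225,331,247),10)),("red",blobs(im,(0,130,25),(8,255,255),(290,255,350,345),60))):
    for x in b[:2]:
        p=np.array(x[2][0]);print(nm,x[0],p.round(2),x[1],np.array(x[2][1]).round(1),round(x[2][2],1),plane(ray(c,*p,True),.114).round(4))
hs=cv2.cvtColor(im,cv2.COLOR_RGB2HSV);red=((hs[...,0]<8)|(hs[...,0]>175))&(hs[...,1]>130)&(hs[...,2]>25)
r=[(v,np.flatnonzero(red[v,290:350])+290) for v in range(262,345,6)]
print([(v,k[0],k[-1]+1,(k[0]+k[-1]+1)/2) for v,k in r if len(k)>8])
# brass disc contour filled
m=cv2.inRange(hs,(14,120,60),(32,255,255));m[:190]=0;m[290:]=0;m[:,:290]=0;m[:,355:]=0
cs,_=cv2.findContours(m,0,1);e=cv2.fitEllipse(cv2.convexHull(max(cs,key=cv2.contourArea)));print("disc",e,plane(ray(c,*e[0],True),.114).round(4))
E
python3 lk.py 6
python3 - <<'E'
from h import *
import pickle
c=pickle.load(open("w6.pkl","rb"))
for v in (268,269,270,271): print(plane(ray(c,319.3,v,True),.226))
E
```

```text
brass 704 [322.5 234.5] [322.74 234.75] [29. 31.] 90.0 [0.4748 0.2037 0.114 ]
slot 77 [322.5 235. ] [322.53 234.92] [12.  5.] 90.0 [0.4752 0.2037 0.114 ]
red 1979 [319. 306.] [318.75 308.07] [72. 30.] 90.0 [0.5305 0.2052 0.114 ]
[(274, np.int64(310), np.int64(329), np.float64(319.5)), (280, np.int64(309), np.int64(330), np.float64(319.5)), (286, np.int64(307), np.int64(332), np.float64(319.5)), (292, np.int64(306), np.int64(333), np.float64(319.5)), (298, np.int64(305), np.int64(333), np.float64(319.0)), (304, np.int64(304), np.int64(334), np.float64(319.0)), (310, np.int64(304), np.int64(334), np.float64(319.0)), (316, np.int64(304), np.int64(334), np.float64(319.0)), (322, np.int64(304), np.int64(334), np.float64(319.0)), (328, np.int64(305), np.int64(334), np.float64(319.5)), (334, np.int64(305), np.int64(334), np.float64(319.5)), (340, np.int64(305), np.int64(334), np.float64(319.5))]
disc ((322.75909423828125, 234.76727294921875), (30.22674560546875, 31.988508224487305), 82.7920150756836) [0.475  0.2039 0.114 ]
[0.45835278 0.20022387 0.226     ]
[0.45878046 0.20025454 0.226     ]
[0.459209   0.20028527 0.226     ]
[0.45963842 0.20031606 0.226     ]
```

```bash
python3 -c "
from h import *
print(delta((.4752,.2038,.152),184.2))"
```

```text
(array([-0.0003,  0.0024,  0.0681]), array([ 0.  ,  0.05, -0.09]))
```

The rows are not in the units I measure in: shifts go in shares of 0.5 m and turns go in shares of pi rad. I convert before sending: 0.025 m / 0.5 = 0.05, 0.02 m / 0.5 = 0.04.

```bash
python3 nudge.py '{"rows":[[-0.0006, 0.0048, 0, 0, 0, 0, 0], [0, 0, 0.04, 0, 0, 0, 0], [0, 0, 0.05, 0, 0, 0, 0], [0, 0, 0.03, 0, 0, 0, 0], [0, 0, 0.016, 0, 0, 0, 0], [0, 0, 0, 0, 0, 0, 0], [0, 0, 0, 0, 0, 0, 0], [0, 0, 0, 0, 0, 0, 0]]}'
python3 -c "
from h import *
import pickle
pickle.dump(bot.calibration('wrist'),open('w7.pkl','wb'))
c,im=grab('wrist','w7');s=bot.read_state();print(s['t'],s['position'],s['force'],s['wrist_torque'],delta((.4752,.2038,.152),184.2))
grab('top','t7');grab('side','s7')
"; python3 lk.py 7
```

```text
t: 17.22
position: [0.4755, 0.204, 0.1527]
tool_rot: [[-0.997, -0.072, 0.002], [-0.072, 0.997, 0.0], [-0.002, 0.0, -1.0]]
force: [0.8, -0.8, -0.4]
gripper_width: 0.108
finger_force: 50.0
17.2667 [0.47541594 0.20398103 0.15265773] [-0.33432176  0.04589657 -0.05882031] [ 0.07506703 -0.16700263 -0.01899062] (array([ 0.0002, -0.0002,  0.0007]), array([ 0.01,  0.13, -0.07]))
brass 925 [319.  264.5] [318.98 262.22] [35. 42.] 90.0 [0.4738 0.2038 0.114 ]
red 1985 [319.  305.5] [318.75 308.03] [73. 30.] 90.0 [0.4979 0.2055 0.114 ]
[(274, np.int64(310), np.int64(329), np.float64(319.5)), (280, np.int64(309), np.int64(330), np.float64(319.5)), (286, np.int64(306), np.int64(332), np.float64(319.0)), (292, np.int64(306), np.int64(333), np.float64(319.5)), (298, np.int64(305), np.int64(333), np.float64(319.0)), (304, np.int64(304), np.int64(334), np.float64(319.0)), (310, np.int64(304), np.int64(334), np.float64(319.0)), (316, np.int64(304), np.int64(334), np.float64(319.0)), (322, np.int64(305), np.int64(334), np.float64(319.5)), (328, np.int64(305), np.int64(334), np.float64(319.5)), (334, np.int64(305), np.int64(334), np.float64(319.5)), (340, np.int64(305), np.int64(334), np.float64(319.5))]
disc ((318.98095703125, 266.4081726074219), (39.56468963623047, 43.126792907714844), 91.29171752929688) [0.4749 0.2038 0.114 ]
```

Scaled: 0.004 m / 0.5 = 0.008, 0.002 m / 0.5 = 0.004.

```bash
python3 nudge.py '{"rows":[[0, 0, 0.008, 0, 0, 0, 0], [0, 0, 0.006, 0, 0, 0, 0], [0, 0, 0.004, 0, 0, 0, 0], [0, 0, 0, 0, 0, 0, 0]]}'; python3 nudge.py '{"rows":[[0, 0, 0.002, 0, 0, 0, 0], [0, 0, 0.002, 0, 0, 0, 0], [0, 0, 0, 0, 0, 0, 0]]}'
```

```text
t: 17.7
position: [0.4743, 0.2038, 0.1419]
tool_rot: [[-0.997, -0.072, -0.002], [-0.072, 0.997, -0.0], [0.002, -0.0, -1.0]]
force: [-0.9, -0.4, -1.0]
gripper_width: 0.109
finger_force: 50.0
t: 17.95
position: [0.4741, 0.2038, 0.1401]
tool_rot: [[-0.997, -0.072, -0.002], [-0.072, 0.997, -0.0], [0.002, -0.0, -1.0]]
force: [-3.4, -1.1, -2.1]
gripper_width: 0.11
finger_force: 50.0
```

Scaled: 0.001 m / 0.5 = 0.002, 0.0007 m / 0.5 = 0.0014.

```bash
python3 nudge.py '{"rows":[[0.0014, 0, 0.002, 0, 0, 0, 0], [0, 0, 0.002, 0, 0, 0, 0], [0, 0, 0, 0, 0, 0, 0]]}'; python3 nudge.py '{"rows":[[0, 0, 0.002, 0, 0, 0, 0], [0, 0, 0.0014, 0, 0, 0, 0], [0, 0, 0, 0, 0, 0, 0]]}'
```

```text
t: 18.2
position: [0.4739, 0.2038, 0.1382]
tool_rot: [[-0.997, -0.072, -0.001], [-0.072, 0.997, -0.0], [0.001, -0.0, -1.0]]
force: [-2.9, -0.5, 0.7]
gripper_width: 0.105
finger_force: 50.0
t: 18.45
position: [0.4739, 0.2038, 0.137]
tool_rot: [[-0.997, -0.072, -0.0], [-0.072, 0.997, 0.0], [0.0, 0.0, -1.0]]
force: [-4.6, -0.8, 5.7]
gripper_width: 0.111
finger_force: 50.0
```

Scaled: 0.0004 m / 0.5 = 0.0008, -6 degrees / 180 = -0.0333.

```bash
python3 nudge.py '{"rows":[[0.0008, 0, 0.0008, 0, 0, 0, 0], [0, 0, 0, 0, 0, 0.0333, 0], [0, 0, 0, 0, 0, 0.0333, 0], [0, 0, 0, 0, 0, 0.0333, 0], [0, 0, 0, 0, 0, 0.0278, 0], [0, 0, 0, 0, 0, -0.0333, 0], [0, 0, 0, 0, 0, -0.0333, 0], [0, 0, 0, 0, 0, -0.0333, 0], [0, 0, 0, 0, 0, -0.0278, 0], [0, 0, 0, 0, 0, 0, 0]]}'
```

```text
t: 19.28
position: [0.4738, 0.204, 0.1367]
tool_rot: [[-0.997, -0.075, 0.0], [-0.075, 0.997, 0.001], [-0.001, 0.001, -1.0]]
force: [-4.3, 1.9, 5.4]
gripper_width: 0.108
finger_force: 50.0
```

Scaled: 0.0005 m / 0.5 = 0.001, 0.0004 m / 0.5 = 0.0008, 6 degrees / 180 = 0.0333.

```bash
python3 nudge.py '{"rows":[[0.0008, 0, 0.001, 0, 0, 0, 0], [0, 0, 0, 0, 0, 0.0333, 0], [0, 0, 0, 0, 0, 0.0333, 0], [0, 0, 0, 0, 0, 0.0333, 0], [0, 0, 0, 0, 0, 0.0278, 0], [0, 0, 0, 0, 0, 0, 0]]}';python3 nudge.py '{"rows":[[0, 0, 0, 0, 0, -0.0333, 0], [0, 0, 0, 0, 0, -0.0333, 0], [0, 0, 0, 0, 0, -0.0333, 0], [0, 0, 0, 0, 0, -0.0278, 0], [0, 0, 0, 0, 0, 0, 0]]}'
```

```text
t: 19.78
position: [0.4737, 0.2041, 0.1363]
tool_rot: [[-0.944, 0.331, 0.001], [0.331, 0.944, 0.001], [-0.001, 0.001, -1.0]]
force: [-3.8, 2.2, 5.2]
gripper_width: 0.109
finger_force: 50.0
t: 20.2
position: [0.4737, 0.2039, 0.1363]
tool_rot: [[-0.997, -0.073, 0.001], [-0.073, 0.997, 0.001], [-0.001, 0.0, -1.0]]
force: [-3.4, 1.2, 6.1]
gripper_width: 0.111
finger_force: 50.0
```

Scaled: 0.001 m / 0.5 = 0.002.

```bash
python3 nudge.py '{"rows":[[0, 0, 0.002, 0, 0, 0, 0], [0, 0, 0, 0, 0, 0, 0], [0, 0, 0, 0, 0, 0, 0]]}'; python3 nudge.py '{"rows":[[0, 0, 0, 0, 0, 0.0333, 0], [0, 0, 0, 0, 0, 0.0333, 0], [0, 0, 0, 0, 0, 0.0333, 0], [0, 0, 0, 0, 0, 0.0278, 0], [0, 0, 0, 0, 0, 0, 0]]}';python3 nudge.py '{"rows":[[0, 0, 0, 0, 0, -0.0333, 0], [0, 0, 0, 0, 0, -0.0333, 0], [0, 0, 0, 0, 0, -0.0333, 0], [0, 0, 0, 0, 0, -0.0278, 0], [0, 0, 0, 0, 0, 0, 0]]}'
```

```text
t: 20.45
position: [0.4737, 0.2038, 0.1353]
tool_rot: [[-0.998, -0.069, 0.001], [-0.069, 0.998, 0.0], [-0.001, 0.0, -1.0]]
force: [-3.3, -0.3, 4.7]
gripper_width: 0.106
finger_force: 50.0
t: 20.87
position: [0.4738, 0.2041, 0.1352]
tool_rot: [[-0.944, 0.329, 0.001], [0.329, 0.944, 0.001], [-0.001, 0.001, -1.0]]
force: [-2.9, 2.7, 5.6]
gripper_width: 0.111
finger_force: 50.0
t: 21.28
position: [0.4737, 0.2035, 0.1352]
tool_rot: [[-0.997, -0.078, 0.001], [-0.078, 0.997, -0.001], [-0.001, -0.001, -1.0]]
force: [-2.5, -0.7, 5.2]
gripper_width: 0.106
finger_force: 50.0
```

Scaled: 0.001 m / 0.5 = 0.002.

```bash
python3 nudge.py '{"rows":[[0, 0, 0.002, 0, 0, 0, 0], [0, 0, 0.002, 0, 0, 0, 0], [0, 0, 0, 0, 0, 0, 0]]}'; python3 nudge.py '{"rows":[[0.0006, 0, 0.002, 0, 0, 0, 0], [0, 0, 0.002, 0, 0, 0, 0], [0, 0, 0, 0, 0, 0, 0]]}'
```

```text
t: 21.53
position: [0.4733, 0.2034, 0.1327]
tool_rot: [[-0.997, -0.073, -0.0], [-0.073, 0.997, -0.001], [0.0, -0.001, -1.0]]
force: [-1.7, -0.7, -1.3]
gripper_width: 0.107
finger_force: 50.0
t: 21.78
position: [0.4731, 0.2036, 0.1304]
tool_rot: [[-0.997, -0.072, -0.0], [-0.072, 0.997, -0.0], [0.0, -0.0, -1.0]]
force: [-0.1, 0.4, 0.3]
gripper_width: 0.106
finger_force: 50.0
```

```bash
python3 nudge.py '{"rows":[[0, 0, 0.002, 0, 0, 0, 0], [0, 0, 0.001, 0, 0, 0, 0], [0, 0, 0, 0, 0, 0, 0]]}'; python3 nudge.py '{"rows":[[0, 0, 0.001, 0, 0, 0, 0], [0, 0, 0, 0, 0, 0, 0]]}'
python3 -c "
from h import *
import pickle
pickle.dump(bot.calibration('wrist'),open('w8.pkl','wb'))
c,im=grab('wrist','w8')"; python3 lk.py 8 | grep -E "red|27"
```

```text
t: 22.03
position: [0.4731, 0.2037, 0.1296]
tool_rot: [[-0.997, -0.072, 0.0], [-0.072, 0.997, 0.0], [-0.0, -0.0, -1.0]]
force: [-3.9, -1.1, 4.7]
gripper_width: 0.108
finger_force: 50.0
t: 22.2
position: [0.4732, 0.2037, 0.1295]
tool_rot: [[-0.997, -0.072, 0.001], [-0.072, 0.997, 0.0], [-0.001, 0.0, -1.0]]
force: [-3.4, -0.8, 7.6]
gripper_width: 0.108
finger_force: 50.0
brass 261 [319.5 274.5] [319.57 274.74] [15. 45.] 90.0 [0.4681 0.2035 0.114 ]
red 1968 [318.5 306. ] [318.75 308.09] [72. 29.] 90.0 [0.4844 0.2042 0.114 ]
[(274, np.int64(310), np.int64(329), np.float64(319.5)), (280, np.int64(309), np.int64(330), np.float64(319.5)), (286, np.int64(306), np.int64(332), np.float64(319.0)), (292, np.int64(306), np.int64(333), np.float64(319.5)), (298, np.int64(305), np.int64(334), np.float64(319.5)), (304, np.int64(304), np.int64(334), np.float64(319.0)), (310, np.int64(304), np.int64(334), np.float64(319.0)), (316, np.int64(304), np.int64(334), np.float64(319.0)), (322, np.int64(304), np.int64(334), np.float64(319.0)), (328, np.int64(305), np.int64(334), np.float64(319.5)), (334, np.int64(304), np.int64(334), np.float64(319.0)), (340, np.int64(305), np.int64(334), np.float64(319.5))]
disc ((319.23699951171875, 277.0943298339844), (20.12905502319336, 43.97269058227539), 90.49891662597656) [0.4694 0.2035 0.114 ]
```

Key hasn't slipped in the grip. I'm at the second pins, so press to about 10 N and rock.

Scaled: 0.0005 m / 0.5 = 0.001, 6 degrees / 180 = 0.0333.

```bash
python3 nudge.py '{"rows":[[0, 0, 0.001, 0, 0, 0, 0], [0, 0, 0, 0, 0, 0.0333, 0], [0, 0, 0, 0, 0, 0.0333, 0], [0, 0, 0, 0, 0, 0.0333, 0], [0, 0, 0, 0, 0, 0.0278, 0], [0, 0, 0, 0, 0, 0, 0]]}';python3 nudge.py '{"rows":[[0, 0, 0, 0, 0, -0.0333, 0], [0, 0, 0, 0, 0, -0.0333, 0], [0, 0, 0, 0, 0, -0.0333, 0], [0, 0, 0, 0, 0, -0.0278, 0], [0, 0, 0.001, 0, 0, 0, 0]]}'
```

```text
t: 22.75
position: [0.4734, 0.2043, 0.1291]
tool_rot: [[-0.945, 0.328, 0.002], [0.328, 0.945, 0.001], [-0.001, 0.002, -1.0]]
force: [-3.4, 1.7, 6.7]
gripper_width: 0.108
finger_force: 50.0
t: 23.17
position: [0.4735, 0.2037, 0.1288]
tool_rot: [[-0.997, -0.077, 0.002], [-0.077, 0.997, 0.0], [-0.002, -0.0, -1.0]]
force: [-4.9, -1.4, 12.8]
gripper_width: 0.111
finger_force: 50.0
```

Scaled: 0.0004 m / 0.5 = 0.0008, 6 degrees / 180 = 0.0333.

```bash
python3 nudge.py '{"rows":[[0, 0, 0.0008, 0, 0, 0.0333, 0], [0, 0, 0, 0, 0, 0.0333, 0], [0, 0, 0, 0, 0, 0.0333, 0], [0, 0, 0, 0, 0, 0.0278, 0], [0, 0, 0, 0, 0, 0, 0]]}';python3 nudge.py '{"rows":[[0, 0, 0, 0, 0, -0.0333, 0], [0, 0, 0, 0, 0, -0.0333, 0], [0, 0, 0, 0, 0, -0.0333, 0], [0, 0, 0, 0, 0, -0.0278, 0], [0, 0, 0, 0, 0, 0, 0]]}'
```

```text
t: 23.58
position: [0.4734, 0.2043, 0.1281]
tool_rot: [[-0.945, 0.328, 0.002], [0.328, 0.945, 0.001], [-0.001, 0.002, -1.0]]
force: [-2.8, 1.8, 5.7]
gripper_width: 0.112
finger_force: 50.0
t: 24.0
position: [0.4733, 0.2035, 0.1279]
tool_rot: [[-0.997, -0.077, 0.001], [-0.077, 0.997, -0.0], [-0.001, -0.0, -1.0]]
force: [-2.5, -1.7, 5.3]
gripper_width: 0.106
finger_force: 50.0
```

Scaled: 0.001 m / 0.5 = 0.002, 6 degrees / 180 = 0.0333.

```bash
python3 nudge.py '{"rows":[[0, 0, 0.002, 0, 0, 0, 0], [0, 0, 0, 0, 0, 0.0333, 0], [0, 0, 0, 0, 0, 0.0333, 0], [0, 0, 0, 0, 0, 0.0333, 0], [0, 0, 0, 0, 0, 0.0278, 0], [0, 0, 0, 0, 0, 0, 0]]}';python3 nudge.py '{"rows":[[0, 0, 0, 0, 0, -0.0333, 0], [0, 0, 0, 0, 0, -0.0333, 0], [0, 0, 0, 0, 0, -0.0333, 0], [0, 0, 0, 0, 0, -0.0278, 0], [0, 0, 0, 0, 0, 0, 0]]}'; python3 nudge.py '{"rows":[[0, 0, 0.002, 0, 0, 0, 0], [0, 0, 0, 0, 0, 0, 0]]}'
```

```text
t: 24.5
position: [0.4734, 0.2042, 0.1266]
tool_rot: [[-0.945, 0.326, 0.001], [0.326, 0.945, 0.001], [-0.001, 0.001, -1.0]]
force: [-1.2, 3.0, 2.7]
gripper_width: 0.111
finger_force: 50.0
t: 24.92
position: [0.4733, 0.2037, 0.1265]
tool_rot: [[-0.997, -0.078, 0.001], [-0.078, 0.997, -0.0], [-0.001, -0.0, -1.0]]
force: [-0.6, 0.7, 1.6]
gripper_width: 0.111
finger_force: 50.0
t: 25.08
position: [0.4732, 0.2037, 0.1254]
tool_rot: [[-0.998, -0.07, 0.0], [-0.07, 0.998, 0.0], [-0.0, 0.0, -1.0]]
force: [-0.0, 0.6, -0.7]
gripper_width: 0.107
finger_force: 50.0
```

Scaled: 0.0015 m / 0.5 = 0.003, 0.001 m / 0.5 = 0.002.

```bash
python3 nudge.py '{"rows":[[0, 0, 0.003, 0, 0, 0, 0], [0, 0, 0.003, 0, 0, 0, 0], [0, 0, 0.002, 0, 0, 0, 0], [0, 0, 0, 0, 0, 0, 0]]}'; python3 nudge.py '{"rows":[[0, 0, 0.002, 0, 0, 0, 0], [0, 0, 0.0014, 0, 0, 0, 0], [0, 0, 0, 0, 0, 0, 0]]}'; python3 nudge.py '{"rows":[[0, 0, 0.0014, 0, 0, 0, 0], [0, 0, 0, 0, 0, 0, 0], [0, 0, 0, 0, 0, 0, 0]]}'
```

```text
t: 25.42
position: [0.4732, 0.2038, 0.1217]
tool_rot: [[-0.997, -0.071, 0.001], [-0.071, 0.997, 0.0], [-0.001, 0.0, -1.0]]
force: [-1.3, 0.7, 3.4]
gripper_width: 0.105
finger_force: 50.0
t: 25.67
position: [0.4732, 0.2037, 0.1199]
tool_rot: [[-0.997, -0.071, 0.001], [-0.071, 0.997, 0.0], [-0.001, 0.0, -1.0]]
force: [-1.1, 0.7, 3.3]
gripper_width: 0.107
finger_force: 50.0
t: 25.92
position: [0.4733, 0.2037, 0.1197]
tool_rot: [[-0.997, -0.071, 0.001], [-0.071, 0.997, 0.0], [-0.001, 0.0, -1.0]]
force: [-2.6, 0.4, 10.0]
gripper_width: 0.111
finger_force: 50.0
```

Scaled: 0.0005 m / 0.5 = 0.001.

```bash
python3 nudge.py '{"rows":[[0, 0, 0.001, 0, 0, 0, 0], [0, 0, 0, 0, 0, 0, 0], [0, 0, 0, 0, 0, 0, 0]]}'
```

```text
t: 26.17
position: [0.4733, 0.2038, 0.1196]
tool_rot: [[-0.997, -0.071, 0.002], [-0.071, 0.997, 0.0], [-0.002, 0.0, -1.0]]
force: [-4.1, -0.6, 13.5]
gripper_width: 0.11
finger_force: 50.0
```

Scaled: 6 degrees / 180 = 0.0333.

```bash
python3 nudge.py '{"rows":[[0, 0, 0, 0, 0, 0.0333, 0], [0, 0, 0, 0, 0, 0.0333, 0], [0, 0, 0, 0, 0, 0.0333, 0], [0, 0, 0, 0, 0, 0.0333, 0], [0, 0, 0, 0, 0, 0.0333, 0], [0, 0, 0, 0, 0, 0, 0]]}'; python3 -c "
from h import *
s=bot.read_state();print(s['wrist_torque'],s['qpos'].round(1))"; python3 nudge.py '{"rows":[[0, 0, 0, 0, 0, 0.0333, 0], [0, 0, 0, 0, 0, 0.0333, 0], [0, 0, 0, 0, 0, 0.0333, 0], [0, 0, 0, 0, 0, 0.0333, 0], [0, 0, 0, 0, 0, 0.0333, 0], [0, 0, 0, 0, 0, 0, 0]]}'; python3 -c "
from h import *
s=bot.read_state();print(s['wrist_torque'],yaw())"
```

```text
t: 26.67
position: [0.4734, 0.2043, 0.1196]
tool_rot: [[-0.897, 0.442, 0.002], [0.442, 0.897, 0.001], [-0.001, 0.002, -1.0]]
force: [-3.6, 2.8, 12.4]
gripper_width: 0.108
finger_force: 50.0
[0.57480094 0.47484445 0.03107243] [ 10.1  25.4  90.4   0.1  64.1 -53.7]
t: 27.17
position: [0.4739, 0.2047, 0.1197]
tool_rot: [[-0.556, 0.831, 0.003], [0.831, 0.556, 0.002], [0.0, 0.004, -1.0]]
force: [-1.7, 5.8, 11.3]
gripper_width: 0.107
finger_force: 50.0
[1.00271638 0.19566856 0.07316796] 123.77556169039002
```

Scaled: 0.0008 m / 0.5 = 0.0016, 0.0004 m / 0.5 = 0.0008, 6 degrees / 180 = 0.0333.

```bash
python3 nudge.py '{"rows":[[0.0008, 0.0016, 0, 0, 0, 0.0333, 0], [0, 0, 0, 0, 0, 0.0333, 0], [0, 0, 0, 0, 0, 0.0333, 0], [0, 0, 0, 0, 0, 0.0333, 0], [0, 0, 0, 0, 0, 0.0333, 0], [0, 0, 0, 0, 0, 0, 0]]}'; python3 -c "
from h import *
s=bot.read_state();print(s['wrist_torque'],yaw())"; python3 nudge.py '{"rows":[[0, 0, 0, 0, 0, 0.0222, 0], [0, 0, 0, 0, 0, 0.0222, 0], [0, 0, 0, 0, 0, 0, 0]]}'; python3 -c "
from h import *
s=bot.read_state();print(s['wrist_torque'],yaw())"
```

```text
t: 27.67
position: [0.4745, 0.2051, 0.1196]
tool_rot: [[-0.066, 0.998, 0.003], [0.998, 0.066, 0.001], [0.001, 0.003, -1.0]]
force: [-2.4, 3.1, 10.0]
gripper_width: 0.109
finger_force: 50.0
[0.45839807 0.07429422 0.11115389] 93.77906750213545
t: 27.92
position: [0.4746, 0.2051, 0.1197]
tool_rot: [[0.072, 0.997, 0.004], [0.997, -0.072, 0.001], [0.002, 0.004, -1.0]]
force: [0.4, 4.3, 10.1]
gripper_width: 0.107
finger_force: 50.0
[ 0.50093906 -0.02267198  0.05498673] 85.88853967384478
```

Scaled: 2 degrees / 180 = 0.0111.

```bash
python3 nudge.py '{"rows":[[0, 0, 0, 0, 0, 0.0111, 0], [0, 0, 0, 0, 0, 0, 0], [0, 0, 0, 0, 0, 0, 0], [0, 0, 0, 0, 0, 0, 0]]}'; python3 -c "
from h import *
for i in range(4):
    s=bot.read_state();bot.get_image('wrist');print(s['wrist_torque'],yaw())
"
```

```text
t: 28.25
position: [0.4747, 0.2051, 0.1197]
tool_rot: [[0.103, 0.995, 0.004], [0.995, -0.103, 0.001], [0.002, 0.004, -1.0]]
force: [-0.5, 3.4, 9.8]
gripper_width: 0.106
finger_force: 50.0
[ 0.43731279 -0.00693936  0.09226279] 84.09998080272851
[ 0.44418374 -0.03103017  0.1166328 ] 84.0992825112393
[0.49631401 0.02489685 0.10030014] 84.09975385363185
[ 0.50977928 -0.00867075  0.10318169] 84.09517515026867
```

Scaled: 2 degrees / 180 = 0.0111.

```bash
python3 nudge.py '{"rows":[[0, 0, 0, 0, 0, 0.0111, 0], [0, 0, 0, 0, 0, 0, 0], [0, 0, 0, 0, 0, 0, 0]]}'; python3 -c "
from h import *
for i in range(5):
    s=bot.read_state();c,im=grab('wrist','wf');print(s['wrist_torque'],yaw())
grab('top','tf');grab('side','sf')
crop=cv2.imread('pics/wf.png')[170:350,200:440];s=cv2.imread('pics/sf.png')[150:330,215:455]
cv2.imwrite('pics/fin.png',np.hstack([cv2.resize(crop,(400,300)),cv2.resize(s,(400,300))]))
"
```

```text
t: 28.7
position: [0.4747, 0.2051, 0.1197]
tool_rot: [[0.138, 0.99, 0.004], [0.99, -0.138, 0.001], [0.002, 0.004, -1.0]]
force: [-0.3, 2.3, 10.2]
gripper_width: 0.105
finger_force: 50.0
[ 0.51541156 -0.03779912  0.11930078] 82.10078569388148
[ 0.54564796 -0.09184428  0.13187499] 82.10098545220728
[ 0.51885477 -0.06338949  0.12942983] 82.10232015130507
[ 0.46910805 -0.01161863  0.19082029] 82.10067258097216
[ 0.5200376  -0.0639707   0.06594116] 82.10338702280929
```

View pics/fin.png

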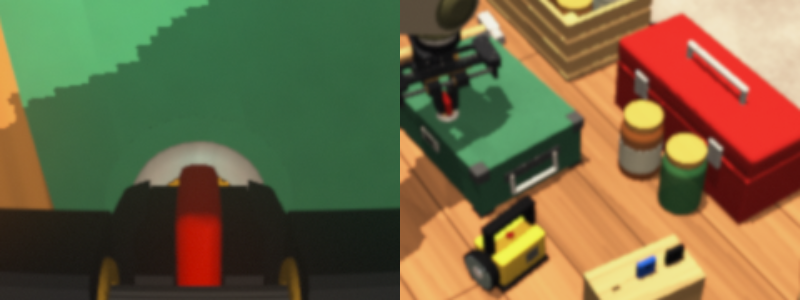

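The left panel shows the key gripped square and seated on the rosette. The right panel shows the lantern upright on the bench, with the blue and black keys and both jars undisturbed. The hand has turned 102° and the torque is at the stop level, so I'm handing in.

```bash
python3 nudge.py '{"rows":[[0, 0, 0, 0, 0, 0, 0], [0, 0, 0, 0, 0, 0, 0], [0, 0, 0, 0, 0, 0, 0], [0, 0, 0, 0, 0, 0, 0]]}'; python3 -c "
from workcell import bot
print(bot.sign_off())"
```

```text
t: 29.38
position: [0.4747, 0.2051, 0.1197]
tool_rot: [[0.137, 0.991, 0.004], [0.991, -0.137, 0.001], [0.002, 0.004, -1.0]]
force: [0.3, 3.2, 9.9]
gripper_width: 0.111
finger_force: 50.0
the job is handed in; nothing more can be done
None
```

The job was handed in at 29.4 s with no verdict returned: the lantern stands upright on the bench, and the red key is home in the lock and held turned clockwise to what the torque indicates is its stop.

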